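Put the last hole saw away and shut its case

TASK

Stand the loose hole saw, teeth down as it is now, in the empty compartment of the blue hole-saw case, then swing the blue lid shut so that the two halves meet edge to edge all round. Leave the grey socket case open as it is.

Things in the scene. Friction and masses are not known exactly. Their poses are not given: they have to be found in the camera images.
- hole_saw: Loose rust-red hole saw standing teeth down between the two cases: cylinder 48 mm across, 36 mm high, plus a dark stub on top 16 mm across, 6 mm high; about 140 g. Origin: centre of its underside, z up. A yellow tin (56 mm across, 58 mm high) stands nearer or farther in line with it, 100 mm or more off, centre to centre.
- blue_case: Dark blue tray, the lower case half, fixed: 130 (x) by 200 (y) mm, 28 high, walls and floor 4. Origin: centre of underside, z up. Lid hinge runs along y at x=+65, z=28 mm; +x is roughly the robot's left. Two smaller saws (44 mm high) stand at y>0. Empty compartment: y -96 to -14, x -61 to +61, middle (0,-55), floor 4 mm up; the partition beside it is 14 high. Shut lid clears the saw by 5 mm.
- blue_case_lid (a joint): Lid angle: 0 shut, grows opening; starts 1.7 to 2.0, leaning away from the tray. Stiff hinge (0.3 N m): it stays where left and must be pushed right down. A shell 130 mm from hinge to free edge, 200 long, 26 deep, walls 4, top 3; shut, its top is 54 mm above the bench. Open, its hollow side faces the tray, its free edge is uppermost (150 to 160 mm up), with 80 mm free behind it above 60 mm height.
- grey_case_rim (a point): Middle of the free rim edge of the lid of the other case: grey, same size and build, holding steel sockets, standing open about 0.48 m to the left or right of the blue one. Not to be moved.
There are look-alikes about, which are no part of the job. Leave any orange look-alike of the blue_case alone.

How it is judged:
On the way:
1. the hole saw stands in the empty compartment of the blue case, let go, the lid still open (x of hole_saw in the frame of blue_case between -0.04 and 0.04 m and y of hole_saw in the frame of blue_case between -0.076 and -0.034 m and z of hole_saw in the frame of blue_case below 0.012 m and angle between hole_saw's own z axis and vertical below 0.2 rad and contact force between the fingers and hole_saw below 0.3 N and value of joint blue_case_lid above 0.5 rad), for 0.2 s.
At the end, for the whole second after the job is handed in: Blue lid shut to within 0.09 rad (12 mm gap at its free edge); hole saw at rest, upright within 0.2 rad, on the floor of the compartment that was empty (within 40 mm of its middle along the case's x, 21 mm along y); grey lid's rim within 30 mm of its start (value of joint blue_case_lid below 0.09 rad and x of hole_saw in the frame of blue_case between -0.04 and 0.04 m and y of hole_saw in the frame of blue_case between -0.076 and -0.034 m and z of hole_saw in the frame of blue_case below 0.012 m and angle between hole_saw's own z axis and vertical below 0.2 rad and linear speed of hole_saw below 0.02 m/s); the robot touches nothing.
It fails at once if the grey case's lid is moved by more than 30 mm (distance of grey_case_rim from where it was at the start of the episode above 0.03 m).
It also fails if it takes over 48 s, if anything falls off the work surface, if the arm or the gripper's body presses on something with over 40 N, if the wrist force passes 120 N, or if a joint passes its speed limit or range.

ROBOT

A 7-joint arm with a two-finger parallel gripper is mounted at the origin on the work surface. World frame = base frame: x ahead of the robot, y to its left, z up, the work surface at z = 0. Lengths are in m, angles in rad, forces in N, time in s.
With the tool pointing down it reaches from about 0.4 to 0.85 m from the base axis. Payload 4.5 kg.
Tool frame: the origin (TCP) lies on the centre line of the jaws, within the pads' length; the fingertips stand 14 mm ahead of it and the grasp point (between the pads) lies 5 mm behind it (nose_length is the distance from the TCP to the fingertips, in m); x points along the fingers, y is the direction in which the jaws open and shut, and the axes are right-handed (so a half turn about x gives the same grasp; the last joint's range is limited). The gripper opens to 88 mm and grips with 3 to 60 N. Pads are 18 mm wide; open, the fingers measure 123 mm over their backs; the gripper's body (75 mm by 187 mm) begins 45 mm behind the grasp point.
Start: joints at [-1.261, 0.689, -0.195, 1.565, 0.157, 0.902, -0.215], TCP at [0.17, 0.601, 0.253] pointing down, gripper open.
Joint ranges: [-3.01, 3.01], [-0.46, 2.08], [-1.47, 1.51], [0.13, 2.56], [-1, 4.14], [0.04, 2.09], [-2.66, 2.66]. Speed limits (rad/s): [2.57, 2.57, 3.14, 3.14, 3.14, 3.14, 3.14].

INTERFACE

Orientations are given as a unit quaternion [x, y, z, w].
In Python, from plant import get_state, snapshot, camera_params, finish_job, boxes_of, silhouettes, spot_point, nose_length gives the robot as it stands.
- The arm moves only by the tool apply_moves, never from a script. Its arguments are lists of equal length, an entry for each row: "delta_pos": the shift along the tool's x, y, z in cm, a list of three; "yaw": the turn about the tool's x in rad; "gripper": the opening in per cent of the stroke, from 0 (shut) to 100 (fully open). A call has 1 to 10 rows; each row is the pose to reach, as a shift and turn from the pose measured when the call began, along the tool's axes at that moment; what a row does not reach only later rows make up. A row lasts 1/12 s, in which the tool goes at most 41.7 mm and 7.16 degrees, less where a joint would pass 70% of its speed; a pose out of reach is approached as far as the arm can. A call with a gripper value outside its range is refused whole. The fingers move at their own pace and stop on an object; "force" is the grip in N (left out, the last holds). Time passes only in rows, so rows that repeat a pose let the fingers close. It gives the time, the measured TCP pose, the force and the opening at its end, in the units of the state.
- get_state(): the state, without advancing time (a new reading comes with each control period).
- snapshot(name): name is "side" or "top"; returns the picture (384x512x3 uint8, red, green, blue); there is no depth.
- camera_params(name): a dict with "fovy" (degrees; the focal length in pixels is half the picture's height over the tangent of half this angle, whatever the lens; pixels are square), "cx", "cy" (the principal point, pixels), "position" and "orientation" of the camera in the world. Camera axes: x right, y down, z forward; pixel columns grow to the right and rows downward; lengths in m; the calibration is good to about 2 mm. A picture is of the moment at which its call begins. camera_params takes no time and is no camera call.
- finish_job(): hands the job in, once; it reports no verdict.
Trained networks look in the newest picture that a camera, given by its name, has taken for a name from the list of things; names that differ only in an ending like _2 or _b are one class to them, and where a whole thing is asked for, a point or a joint stands for the part that bears it (a point fixed in the world has none). Each returns a list of dicts, best first, with "score" (0 to 1); they miss things now and then, are a little off and sometimes report something else, mostly with a low value. They report only what shows in the picture. A call takes as long as a camera call. They do not tell look-alikes from the thing itself.
- boxes_of(thing, camera): "bbox" ([left, top, width, height] in pixels, round what is visible of it).
- silhouettes(thing, camera): "mask" (384x512 bool, what is visible of it) and "bbox" ([left, top, width, height] in pixels, round what is visible of it).
- spot_point(thing, camera): "pixel" ([column, row] in pixels: a listed point, or the origin of a listed thing).
The state is a dict: "clock": time; "q": joint angles; "qd": joint speeds; "joint_torque": joint torques, N m; "tool_pos": TCP position; "eef_rot": TCP orientation; "contact_force": force on the tool from outside, world axes, zero at the start; "moment": the same for the moment, N m; "opening": opening from 0.0 (shut) to 1.0 (fully open).
Only numpy, scipy, OpenCV 4.12 (cv2) and the standard library are available. Lean on these libraries where they do the work, as an engineer would, in place of code of your own. Each camera call takes 0.05 s, during which the arm holds its last target.

## Working session

There is one attempt and no reset: what is moved stays moved. The work goes in short steps, Python scripts to look and compute and a tool call to move; the robot and the scene stay as the last step left them, time stands still between calls to the robot, and variables do not carry over. Pictures are saved under pics/ and viewed, and the job is handed in when it is done.

Besides the shell and the picture viewer there is one more tool, called after "Call:" as name([rows], argument=value, ...), one row to a line, values as JSON. apply_moves: Moves the arm, as the interface text tells. Its arguments: {"type":"object","properties":{"delta_pos":{"type":"array"},"yaw":{"type":"array"},"gripper":{"type":"array"},"force":{"type":"number"}},"required":["delta_pos","yaw","gripper"]}

```bash
mkdir -p pics; ls
python3 - <<'E'
from plant import *
import cv2
for n in ("side","top"):
    im=snapshot(n); cv2.imwrite(f"pics/{n}0.png",im[:,:,::-1]); print(camera_params(n))
print(get_state()); print(nose_length() if callable(nose_length) else nose_length)
E
```

```text
pics
{'fovy': 52.16481148387474, 'cx': 252.32869666247828, 'cy': 184.5545186158474, 'position': array([0.41993597, 0.62383293, 0.68639291]), 'orientation': array([-0.04805282,  0.92516403, -0.37545383,  0.0282287 ])}
{'fovy': 47.16155988619863, 'cx': 252.7797189322604, 'cy': 189.03235665208766, 'position': array([ 0.36590689, -0.01559261,  1.0217327 ]), 'orientation': array([ 0.70958171, -0.70181834,  0.04444006, -0.04438359])}
{'clock': 0.1, 'q': array([-1.2611629 ,  0.68984102, -0.19449908,  1.56618613,  0.15732091,
        0.9024704 , -0.21509059]), 'qd': array([-0.00061183, -0.00200658,  0.00011786, -0.00298393,  0.00022013,
        0.00023422,  0.00039032]), 'joint_torque': array([-3.44685861e-03, -5.28504252e+01, -1.27171978e+00, -1.53837043e+01,
       -5.26432937e-02,  1.99672279e-03,  3.09054099e-05]), 'tool_pos': array([0.17013446, 0.60087557, 0.25204092]), 'eef_rot': array([ 0.09665146,  0.70042027, -0.09772131,  0.70037167]), 'contact_force': array([-0.18040969, -0.29985552, -0.0136075 ]), 'moment': array([-0.00413   , -0.01366854,  0.01501041]), 'opening': 1.000213772771408}
0.014
```

View pics/side0.png

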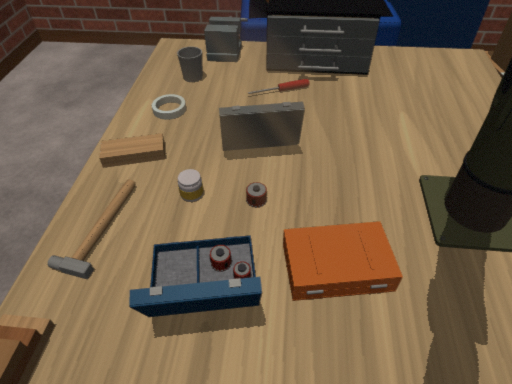

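View pics/top0.png

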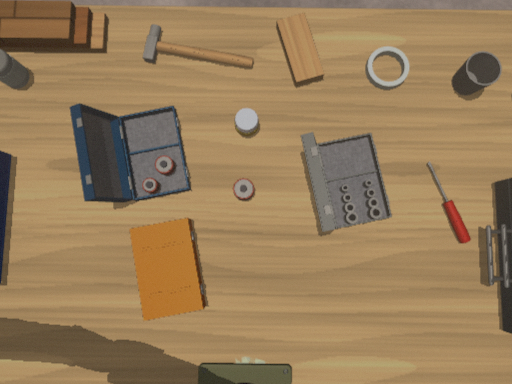

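```bash
cat > h.py <<'E'
import numpy as np,cv2
from scipy.spatial.transform import Rotation as R
from plant import *
def cam(n):
    c=camera_params(n); f=192/np.tan(np.radians(c['fovy']/2))
    return f,c['cx'],c['cy'],np.array(c['position']),R.from_quat(c['orientation']).as_matrix()
def proj(n,P):
    f,cx,cy,p,M=cam(n); q=(np.atleast_2d(P)-p)@M
    return np.c_[f*q[:,0]/q[:,2]+cx, f*q[:,1]/q[:,2]+cy]
def back(n,px,z):
    f,cx,cy,p,M=cam(n); d=M@np.array([(px[0]-cx)/f,(px[1]-cy)/f,1.]); return p+d*(z-p[2])/d[2]
E
python3 - <<'E'
from h import *
t=cv2.imread("pics/top0.png"); s=cv2.imread("pics/side0.png")
cv2.imwrite("pics/c1.png",cv2.resize(t[90:220,60:270],None,fx=3.8,fy=3.8,interpolation=cv2.INTER_CUBIC))
cv2.imwrite("pics/c2.png",cv2.resize(s[150:325,120:290],None,fx=3.4,fy=3.4,interpolation=cv2.INTER_CUBIC))
for n in("top","side"):
  for th in("hole_saw","blue_case","blue_case_lid","grey_case_rim"):
    print(n,th,[(round(d['score'],2),np.round(d['pixel'],1)) for d in spot_point(th,n)],[(round(d['score'],2),np.round(d['bbox'])) for d in boxes_of(th,n)])
E
```

```text
top hole_saw [(0.62, array([244.1, 189.7]))] [(0.85, array([235., 177.,  19.,  23.])), (0.74, array([ 69., 102., 122., 102.]))]
top blue_case [(0.81, array([153.6, 155.6])), (0.72, array([170.5, 263.8]))] [(0.95, array([ 66., 105., 128.,  98.])), (0.73, array([129., 212.,  76., 110.]))]Traceback (most recent call last):
  File "<stdin>", line 7, in <module>
ValueError: it knows: blue_case, grey_case_rim, hole_saw
```

View pics/c1.png

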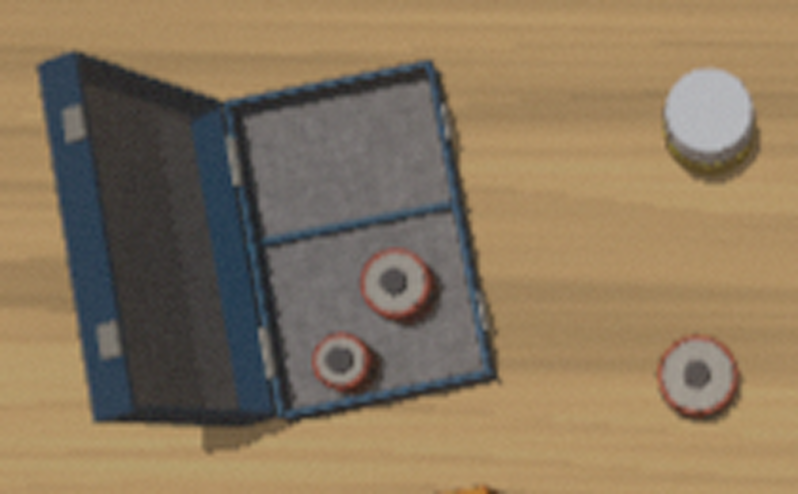

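View pics/c2.png

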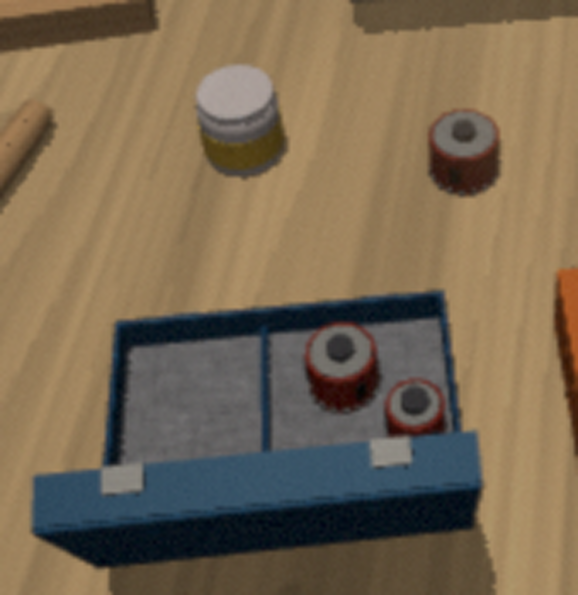

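```bash
cat > fit.py <<'E'
from h import *
from scipy.optimize import least_squares
def tray(p,P): # case->world
    c,s=np.cos(p[2]),np.sin(p[2]); P=np.atleast_2d(P)
    return np.c_[p[0]+c*P[:,0]-s*P[:,1],p[1]+s*P[:,0]+c*P[:,1],P[:,2]]
def lid(th,u,v,h): return [.065-u*np.cos(th)+h*np.sin(th),v,.028+u*np.sin(th)+h*np.cos(th)]
T=lambda x,y:(60+(x+.5)/3.8-.5,90+(y+.5)/3.8-.5); S=lambda x,y:(120+(x+.5)/3.4-.5,150+(y+.5)/3.4-.5)
tr=[("top",T(228,104),(.065,-.1,.028)),("top",T(435,63),(-.065,-.1,.028)),("top",T(495,378),(-.065,.1,.028)),("top",T(282,415),(.065,.1,.028)),
 ("side",S(117,322),(-.065,-.1,.028)),("side",S(443,293),(-.065,.1,.028))]
ld=[("top",T(78,55),(.13,-.1,0)),("top",T(130,415),(.13,.1,0)),("top",T(40,66),(.13,-.1,.026)),("top",T(97,420),(.13,.1,.026)),
 ("side",S(35,480),(.13,-.1,0)),("side",S(476,435),(.13,.1,0)),("side",S(35,533),(.13,-.1,.026)),("side",S(473,485),(.13,.1,.026))]
def res(p):
    r=[proj(n,tray(p,P))[0]-px for n,px,P in tr]+[proj(n,tray(p,lid(p[3],*P)))[0]-px for n,px,P in ld]
    return np.array(r)
s=least_squares(lambda p:res(p).ravel(),[.45,.22,1.5,1.85])
if __name__=="__main__":
    print(s.x); print(res(s.x).round(1).tolist())
    for z,a in((.036,T(698,376)),(.042,T(697,374))): print("saw top",back("top",a,z))
    for z,a in((.042,S(464,127)),(.036,S(464,134))): print("saw side",back("side",a,z))
    print("tin",back("top",T(709,112),.058))
    print("target",tray(s.x,[0,-.055,0]), "small saw",back("top",T(393,282),.048),back("top",T(342,360),.048))
E
python3 fit.py
```

```text
[0.57441041 0.21369307 1.78146348 1.93616591]
[[-0.7, -0.8], [-0.2, -0.7], [-0.4, -0.2], [-0.8, 1.3], [-0.6, -2.5], [0.1, -2.7], [-1.5, -0.7], [-0.2, -0.2], [-1.4, 0.1], [-1.8, 1.4], [-0.7, -2.1], [-0.3, -1.5], [-1.2, -0.0], [2.4, 0.9]]
saw top [0.49126325 0.00640262 0.036     ]
saw top [0.49168505 0.00687591 0.042     ]
saw side [0.48991247 0.00836638 0.042     ]
saw side [0.48988819 0.00913521 0.036     ]
tin [0.64635505 0.00154293 0.058     ]
target [[0.62819445 0.22519425 0.        ]] small saw [0.54377657 0.18725143 0.048     ] [0.49690558 0.21552544 0.048     ]
```

```bash
cat > g.py <<'E'
import sys
from h import *
def go(x,y,z,yawdir):
    s=get_state(); M=R.from_quat(s['eef_rot']).as_matrix(); p=np.array(s['tool_pos'])
    d=M.T@(np.array([x,y,z])-p)*100
    Y=M[:,1]; a=np.arctan2(Y[1],Y[0]); w=yawdir-a; w=(w+np.pi/2)%np.pi-np.pi/2
    print("pos",p.round(4),"xaxis",M[:,0].round(3),"jaw ang",round(a,3),"=> delta cm",d.round(2),"yaw",round(-w,3),"alt",round(-w+np.pi,3), round(-w-np.pi,3), "q7",s['q'][6].round(2),"F",s['contact_force'].round(1),"t",s['clock'],"op",round(s['opening'],3))
if __name__=="__main__": go(*map(float,sys.argv[1:]))
E
python3 g.py 0.491 0.007 0.14 0.2107
```

```text
pos [0.1701 0.6012 0.2525] xaxis [-0.    -0.001 -1.   ] jaw ang 1.295 => delta cm [ 11.27 -48.44  47.05] yaw 1.084 alt 4.226 -2.057 q7 -0.22 F [-0.5  0.6  0.7] t 0.3 op 1.0
```

Candidates: loose saw at top (244,188), the only saw outside a case; two smaller saws sit in the blue tray at (163,164) and (150,185). Cases: dark blue open tray with the empty far compartment at (155,150) fits; the closed orange one at (167,268) is a look-alike and the grey one is at (347,182). The enlarged crop c1 confirms it: the loose saw is at crop (698,376), and the tin is farther off in line at (709,112).

Call:
apply_moves([
  [0,-24,23.5],
  [0,-24,23.5],
  [0,-24,23.5],
  [0,-24,23.5],
  [0,-48.4,47],
  [0,-48.4,47],
  [0,-48.4,47],
  [0,-48.4,47],
  [0,-48.4,47],
  [0,-48.4,47],
], yaw=[0.1,0.2,0.3,0.4,0.5,0.6,0.7,0.8,0.9,1.08], gripper=[100,100,100,100,100,100,100,100,100,100])

```text
clock: 1.13
tool_pos: [0.3689, 0.2332, 0.253]
eef_rot: [0.43, 0.562, -0.429, 0.562]
contact_force: [0.3, 0.2, 0.5]
opening: 0.997
```

```bash
python3 g.py 0.491 0.007 0.14 0.2107
```

```text
pos [0.3689 0.2332 0.253 ] xaxis [ 0.  0. -1.] jaw ang 0.265 => delta cm [11.3   5.84 25.03] yaw 0.055 alt 3.196 -3.087 q7 -0.36 F [0.3 0.2 0.5] t 1.1333 op 0.997
```

Call:
apply_moves([
  [0,1,4],
  [0,2,8],
  [0,3,12],
  [0,4,16],
  [3,5,20],
  [6,5.8,25],
  [11.3,5.8,25],
  [11.3,5.8,25],
  [11.3,5.8,25],
  [11.3,5.8,25],
], yaw=[0.055,0.055,0.055,0.055,0.055,0.055,0.055,0.055,0.055,0.055], gripper=[100,100,100,100,100,100,100,100,100,100])

```text
clock: 1.97
tool_pos: [0.4898, 0.007, 0.1394]
eef_rot: [0.444, 0.55, -0.446, 0.549]
contact_force: [0.6, -0.1, 0.0]
opening: 1.004
```

```bash
python3 g.py 0.491 0.007 0.028 0.2107
python3 - <<'E'
from h import *
for n in("top","side"):
    im=snapshot(n)[:,:,::-1]; cv2.imwrite(f"pics/{n}1.png",im)
    if n=="side": cv2.imwrite("pics/side1c.png",cv2.resize(im[100:260,170:350],None,fx=3.6,fy=3.6))
E
```

```text
pos [0.4898 0.007  0.1394] xaxis [-0.003  0.    -1.   ] jaw ang 0.21 => delta cm [11.14  0.15  0.04] yaw -0.001 alt 3.14 -3.143 q7 0.12 F [ 0.6 -0.1  0. ] t 1.9667 op 1.004
```

View pics/side1c.png

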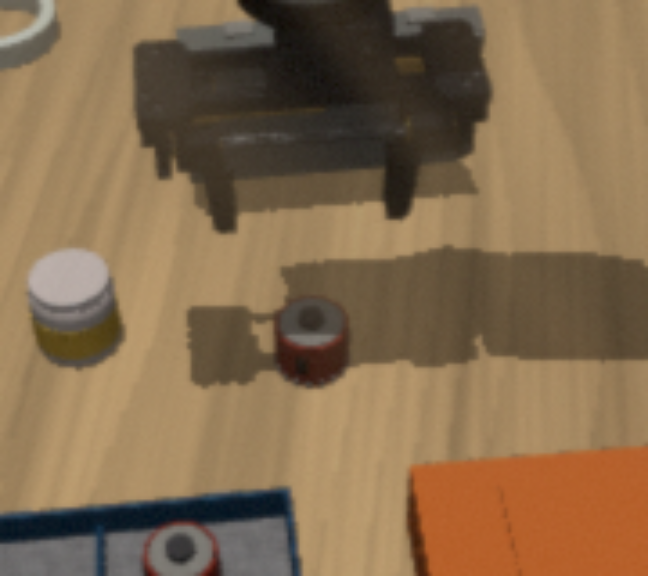

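The open fingers, at crop (222,215) and (400,205), straddle the saw at (312,335). Descending.

Call:
apply_moves([
  [4,0.1,0],
  [7,0.15,0],
  [9,0.15,0],
  [10.5,0.15,0],
  [11.1,0.15,0],
  [11.1,0.15,0],
  [11.1,0.15,0],
], yaw=[0,0,0,0,0,0,0], gripper=[100,100,100,100,100,100,100])

```text
clock: 2.65
tool_pos: [0.4937, 0.0096, 0.0318]
eef_rot: [0.445, 0.549, -0.443, 0.551]
contact_force: [-0.3, -0.5, 1.1]
opening: 1.001
```

Call:
apply_moves([
  [0,0,0],
  [0,0,0],
  [0,0,0],
  [0,0,0],
  [0,0,0],
  [0,0,0],
  [0,0,0],
  [0,0,0],
], yaw=[0,0,0,0,0,0,0,0], gripper=[45,45,45,45,45,45,45,45], force=20)

```text
clock: 3.32
tool_pos: [0.493, 0.0094, 0.0319]
eef_rot: [0.445, 0.55, -0.443, 0.551]
contact_force: [-1.6, -0.1, 3.7]
opening: 0.538
```

```bash
python3 g.py 0.491 0.007 0.14 0.2107
```

```text
pos [0.493  0.0094 0.0319] xaxis [ 0.003  0.001 -1.   ] jaw ang 0.213 => delta cm [-10.81  -0.21   0.18] yaw 0.002 alt 3.144 -3.139 q7 0.12 F [-1.6 -0.1  3.7] t 3.3167 op 0.538
```

Call:
apply_moves([
  [-1,0,0],
  [-3,0,0],
  [-6,0,0],
  [-9,0,0],
  [-11,0,0],
  [-11,0,0],
], yaw=[0,0,0,0,0,0], gripper=[40,40,40,40,40,40], force=25)

```text
clock: 3.82
tool_pos: [0.495, 0.0092, 0.1459]
eef_rot: [0.447, 0.548, -0.441, 0.553]
contact_force: [0.5, -0.0, -0.9]
opening: 0.54
```

Run:
```python
from fit import *
import g
t=tray(s.x,[0,-.050,0])[0]; print(t,s.x[2]-np.pi/2)
g.go(t[0],t[1],.14,s.x[2]-np.pi/2)
```

```text
[0.62330499 0.22414869 0.        ] 0.210667153034386
pos [0.495  0.0092 0.1459] xaxis [ 0.011  0.002 -1.   ] jaw ang 0.212 => delta cm [  0.76  17.07 -18.3 ] yaw 0.002 alt 3.143 -3.14 q7 0.12 F [ 0.5 -0.  -0.9] t 3.8167 op 0.54
```

Call:
apply_moves([
  [0,2,-2],
  [0,4,-4.5],
  [0,7,-7.5],
  [0,9.5,-10],
  [0,12,-13],
  [0,15,-16],
  [0.2,17,-18.3],
  [0.7,17,-18.3],
  [0.7,17,-18.3],
  [0.7,17,-18.3],
], yaw=[0,0,0,0,0,0,0,0,0,0], gripper=[40,40,40,40,40,40,40,40,40,40])

```text
clock: 4.65
tool_pos: [0.6214, 0.2226, 0.1393]
eef_rot: [0.446, 0.548, -0.443, 0.552]
contact_force: [0.8, -0.5, -1.7]
opening: 0.539
```

Run:
```python
from fit import *
import g
t=tray(s.x,[0,-.050,0])[0]
g.go(t[0],t[1],.055,s.x[2]-np.pi/2)
for n in("top","side"):
    im=snapshot(n)[:,:,::-1]
    c=im[80:240,60:260] if n=="top" else im[150:330,120:300]
    cv2.imwrite(f"pics/{n}2c.png",cv2.resize(c,None,fx=3.2,fy=3.2))
```

```text
pos [0.6214 0.2226 0.1393] xaxis [ 0.008 -0.001 -1.   ] jaw ang 0.212 => delta cm [ 8.43  0.15 -0.13] yaw 0.001 alt 3.143 -3.14 q7 -0.13 F [ 0.8 -0.5 -1.7] t 4.65 op 0.539
```

View pics/side2c.png

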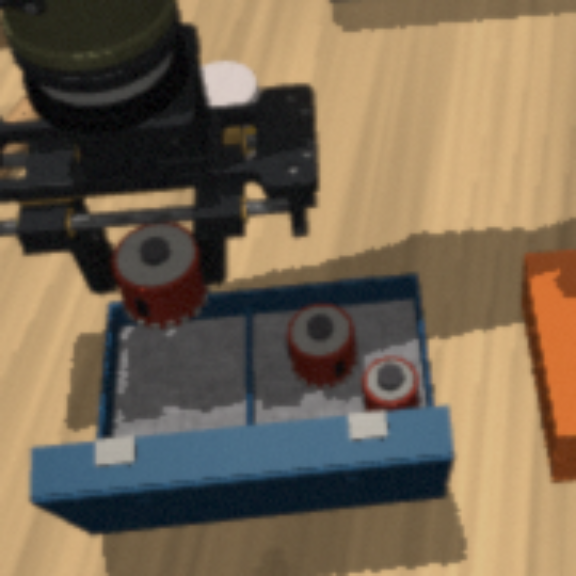

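View pics/top2c.png

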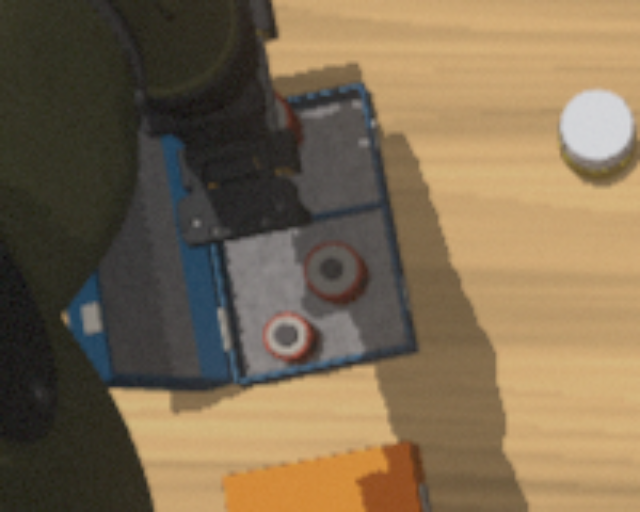

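Run:
```python
from h import *
a=snapshot("side");b=snapshot("top")
cv2.imwrite("pics/full2.png",cv2.resize(np.hstack([a,b])[:,:,::-1],(800,300),interpolation=cv2.INTER_AREA))
print(get_state()['q'])
```

```text
[-0.45473381  0.86833546  0.07731222  1.55902462 -0.08539768  0.70777766
 -0.13001867]
```

View pics/full2.png

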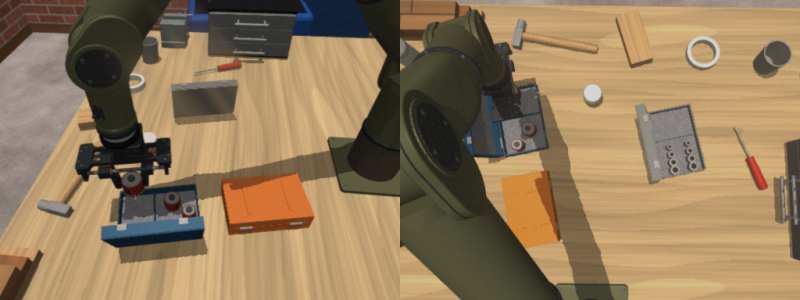

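The saw hangs upright over the far compartment and the arm is well above the lid. Lowering.

Call:
apply_moves([
  [2.5,0.15,-0.13],
  [5,0.15,-0.13],
  [7,0.15,-0.13],
  [8.4,0.15,-0.13],
  [8.4,0.15,-0.13],
  [8.4,0.15,-0.13],
], yaw=[0,0,0,0,0,0], gripper=[40,40,40,40,40,40])

```text
clock: 5.35
tool_pos: [0.6244, 0.2232, 0.0566]
eef_rot: [0.447, 0.547, -0.443, 0.552]
contact_force: [0.1, 0.5, -0.8]
opening: 0.539
```

Run:
```python
from fit import *
import g
t=tray(s.x,[0,-.050,0])[0]
g.go(t[0],t[1],.036,s.x[2]-np.pi/2)
for n in("top","side"):
    im=snapshot(n)[:,:,::-1]
    c=im[80:240,60:260] if n=="top" else im[150:330,120:300]
    cv2.imwrite(f"pics/{n}3c.png",cv2.resize(c,None,fx=3.2,fy=3.2))
```

```text
pos [0.6244 0.2232 0.0566] xaxis [ 0.01  0.   -1.  ] jaw ang 0.21 => delta cm [ 2.06 -0.11 -0.12] yaw -0.001 alt 3.141 -3.143 q7 -0.13 F [ 0.1  0.5 -0.8] t 5.35 op 0.539
```

View pics/side3c.png

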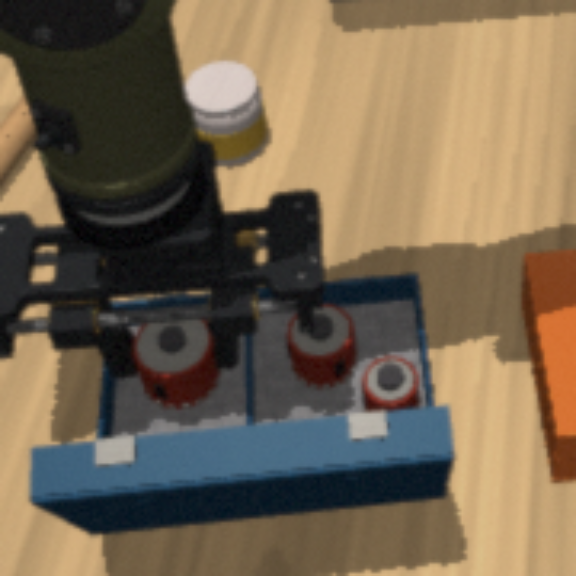

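Call:
apply_moves([
  [0.8,-0.1,-0.1],
  [1.4,-0.1,-0.1],
  [1.8,-0.1,-0.1],
  [2.1,-0.1,-0.1],
  [2.1,-0.1,-0.1],
  [2.1,-0.1,-0.1],
], yaw=[0,0,0,0,0,0], gripper=[40,40,40,40,40,40])

```text
clock: 5.95
tool_pos: [0.6246, 0.2246, 0.0369]
eef_rot: [0.448, 0.546, -0.442, 0.553]
contact_force: [0.5, -0.5, -0.8]
opening: 0.535
```

```bash
python3 g.py 0.6233 0.2241 0.036 0.2107
```

```text
pos [0.6246 0.2246 0.0369] xaxis [ 0.012  0.001 -1.   ] jaw ang 0.21 => delta cm [ 0.09 -0.14  0.02] yaw -0.001 alt 3.141 -3.142 q7 -0.13 F [ 0.5 -0.5 -0.8] t 5.95 op 0.535
```

Call:
apply_moves([
  [0.2,-0.1,0],
  [0.3,-0.1,0],
  [0.3,-0.1,0],
], yaw=[0,0,0], gripper=[40,40,40])

```text
clock: 6.2
tool_pos: [0.6247, 0.2246, 0.0361]
eef_rot: [0.449, 0.546, -0.441, 0.553]
contact_force: [-0.8, -0.7, 11.1]
opening: 0.537
```

Call:
apply_moves([
  [0,0,0],
  [0,0,0],
  [0,0,0],
  [0,0,0],
  [0,0,0],
], yaw=[0,0,0,0,0], gripper=[60,60,60,60,60])

```text
clock: 6.62
tool_pos: [0.6245, 0.2245, 0.0358]
eef_rot: [0.449, 0.546, -0.441, 0.553]
contact_force: [0.1, 0.8, -0.1]
opening: 0.603
```

Run:
```python
from fit import *
import g
g.go(0.6233,0.2241,0.15,0.2107)
im=snapshot("side")[:,:,::-1]
cv2.imwrite("pics/side4c.png",cv2.resize(im[150:330,120:300],None,fx=3.2,fy=3.2))
```

```text
pos [0.6245 0.2245 0.0358] xaxis [ 0.014  0.002 -1.   ] jaw ang 0.21 => delta cm [-11.42   0.04   0.03] yaw -0.001 alt 3.141 -3.143 q7 -0.13 F [ 0.1  0.8 -0.1] t 6.6167 op 0.603
```

View pics/side4c.png

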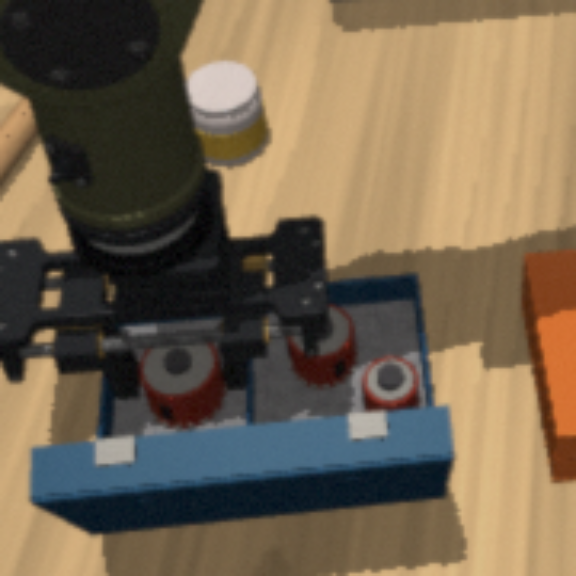

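The saw stands released on the compartment floor at crop (180,385), with finger force about zero. Lifting straight up.

Call:
apply_moves([
  [-1,0,0],
  [-3,0,0],
  [-6,0,0],
  [-10,0,0],
  [-14,0,0],
  [-18,0,0],
  [-21,0,0],
  [-21,0,0],
  [-21,0,0],
], yaw=[0,0,0,0,0,0,0,0,0], gripper=[60,60,60,60,0,0,0,0,0])

```text
clock: 7.42
tool_pos: [0.6226, 0.2244, 0.2486]
eef_rot: [0.45, 0.545, -0.44, 0.554]
contact_force: [0.2, -0.1, -0.9]
opening: 0.245
```

Run:
```python
from fit import *
import g
t=tray(s.x,[.185,0,0])[0]
g.go(t[0],t[1],.25,s.x[2]-np.pi/2)
im=snapshot("side")[:,:,::-1]
cv2.imwrite("pics/side5c.png",cv2.resize(im[150:330,120:300],None,fx=3.2,fy=3.2))
```

```text
pos [0.6226 0.2244 0.2486] xaxis [ 0.019  0.004 -1.   ] jaw ang 0.21 => delta cm [ -0.24  -4.95 -18.45] yaw -0.001 alt 3.141 -3.143 q7 -0.14 F [ 0.2 -0.1 -0.9] t 7.4167 op 0.245
```

View pics/side5c.png

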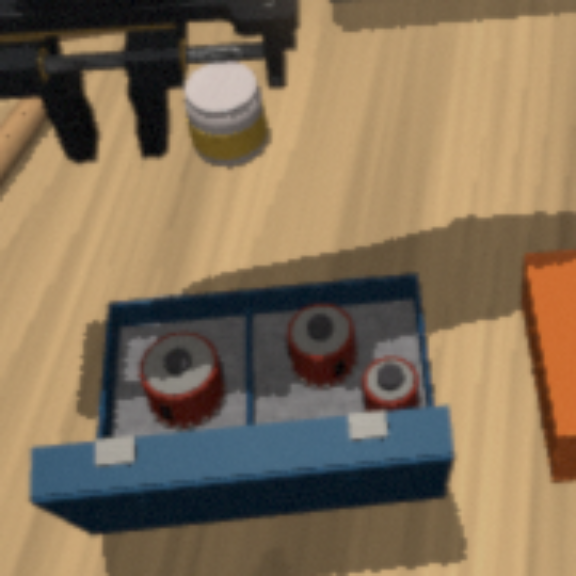

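Call:
apply_moves([
  [0,-1,-4],
  [0,-2,-8],
  [0,-3,-11.5],
  [0,-4,-15],
  [0,-4.95,-18.4],
  [0,-4.95,-18.4],
  [0,-4.95,-18.4],
  [0,-4.95,-18.4],
], yaw=[0,0,0,0,0,0,0,0], gripper=[0,0,0,0,0,0,0,0])

```text
clock: 8.13
tool_pos: [0.5343, 0.3925, 0.2439]
eef_rot: [0.448, 0.546, -0.442, 0.553]
contact_force: [-0.0, -0.4, 0.3]
opening: 0.002
```

Run:
```python
from fit import *
import g
t=tray(s.x,[.175,0,0])[0]
g.go(t[0],t[1],.135,s.x[2]-np.pi/2)
a=snapshot("side");b=snapshot("top")
cv2.imwrite("pics/full6.png",cv2.resize(np.hstack([a,b])[:,:,::-1],(800,300),interpolation=cv2.INTER_AREA))
```

```text
pos [0.5343 0.3925 0.2439] xaxis [ 0.013 -0.001 -1.   ] jaw ang 0.21 => delta cm [10.89  0.05  0.79] yaw -0.001 alt 3.14 -3.143 q7 -0.41 F [-0.  -0.4  0.3] t 8.1333 op 0.002
```

View pics/full6.png

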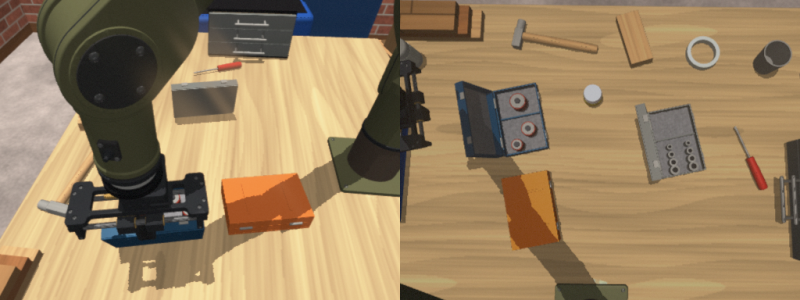

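Call:
apply_moves([
  [3,0,0],
  [6,0,0.3],
  [9,0,0.5],
  [10.9,0,0.5],
  [10.9,0,0.5],
  [10.9,0,0.5],
], yaw=[0,0,0,0,0,0], gripper=[0,0,0,0,0,0])

```text
clock: 8.73
tool_pos: [0.5385, 0.3846, 0.1349]
eef_rot: [0.448, 0.544, -0.444, 0.552]
contact_force: [1.1, -0.1, -0.5]
opening: 0.009
```

```bash
cat > lidpath.py <<'E'
from fit import *
import sys,g
st=get_state(); M=R.from_quat(st['eef_rot']).as_matrix(); p=np.array(st['tool_pos'])
U=.115
for th in [float(a) for a in sys.argv[1:]]:
    if th>1.57:
        c=lid(th,.13,0,.026); e=[c[0],0,.123]
    else:
        e=lid(th,U,0,.026)
    w=tray(s.x,[e[0]+.009,0,e[2]+.014])[0]
    print(th,"tip",np.round(e,3),"delta",(M.T@(w-p)*100).round(2))
c,sn=np.cos(s.x[2]),np.sin(s.x[2]); d=p[:2]-s.x[:2]
print("case xy",(c*d[0]+sn*d[1]).round(4),(-sn*d[0]+c*d[1]).round(4),"z",p[2].round(4),"x axis",M[:,0].round(3),"F",st['contact_force'].round(1),st['clock'])
E
python3 lidpath.py 1.94 1.8 1.65 1.57 1.4 1.3
python3 - <<'E'
from h import *
b=snapshot("top"); cv2.imwrite("pics/t7.png",cv2.resize(b[80:240,0:220,::-1],None,fx=3.4,fy=3.4))
E
```

```text
1.94 tip [0.136 0.    0.123] delta [-0.19 -0.04  2.95]
1.8 tip [0.12  0.    0.123] delta [-0.19 -0.03  4.58]
1.65 tip [0.101 0.    0.123] delta [-0.18 -0.02  6.44]
1.57 tip [0.091 0.    0.143] delta [-2.17  0.01  7.48]
1.4 tip [0.071 0.    0.146] delta [-2.44  0.02  9.47]
1.3 tip [0.059 0.    0.146] delta [-2.43  0.03 10.65]
case xy 0.1746 -0.0007 z 0.1349 x axis [ 0.013 -0.003 -1.   ] F [ 1.1 -0.1 -0.5] 8.7333
```

View pics/t7.png

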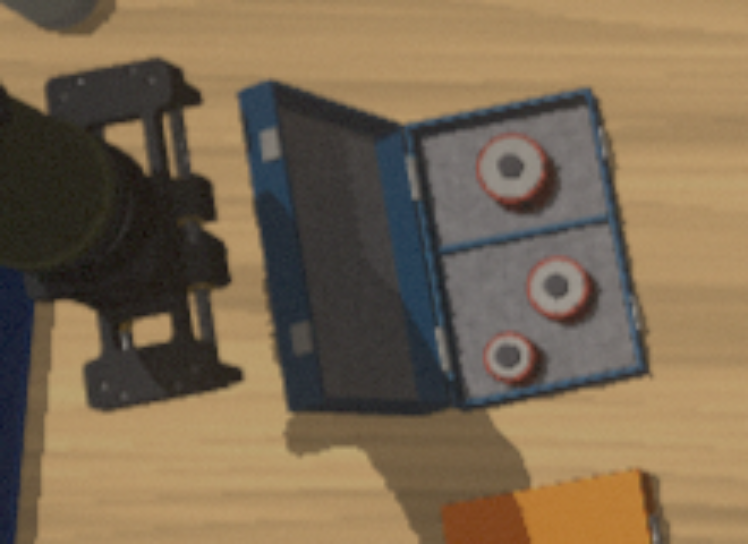

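Call:
apply_moves([
  [0,0,1],
  [0,0,2],
  [0,0,3],
  [0,0,4],
  [0,0,5],
  [0,0,6],
  [0,0,7],
  [0,0,8],
  [0,0,9],
  [0,0,9.5],
], yaw=[0,0,0,0,0,0,0,0,0,0], gripper=[0,0,0,0,0,0,0,0,0,0])

```text
clock: 9.62
tool_pos: [0.5597, 0.2903, 0.1372]
eef_rot: [0.45, 0.543, -0.443, 0.553]
contact_force: [0.4, 2.4, 4.2]
opening: 0.007
```

```bash
python3 lidpath.py
python3 - <<'E'
from h import *
a=snapshot("side");b=snapshot("top")
cv2.imwrite("pics/full8.png",cv2.resize(np.hstack([a,b])[:,:,::-1],(800,300),interpolation=cv2.INTER_AREA))
E
```

```text
case xy 0.078 -0.0016 z 0.1372 x axis [ 0.016 -0.001 -1.   ] F [0.4 2.4 4.2] 9.6167
```

View pics/full8.png

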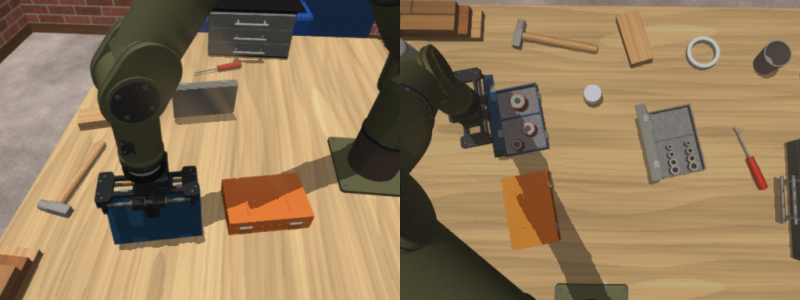

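The lid is following and is now past vertical, standing over the tray at about (155,220) in the side view. Continuing.

Call:
apply_moves([
  [0.1,0,1],
  [0.2,0,2],
  [0.2,0,3],
  [0.2,0,4],
  [0.2,0,5],
  [0.2,0,6],
  [0.2,0,6],
], yaw=[0,0,0,0,0,0,0], gripper=[0,0,0,0,0,0,0])

```text
clock: 10.3
tool_pos: [0.572, 0.2268, 0.1349]
eef_rot: [0.45, 0.542, -0.446, 0.552]
contact_force: [0.2, -0.0, 0.8]
opening: 0.005
```

```bash
python3 lidpath.py
```

```text
case xy 0.0133 -0.0003 z 0.1349 x axis [ 0.015 -0.006 -1.   ] F [ 0.2 -0.   0.8] 10.3
```

Call:
apply_moves([
  [0.5,0,0.7],
  [1.1,0,1.3],
  [1.9,0,2.1],
  [2.7,0,2.8],
  [3.6,0,3.4],
  [4.3,0,3.8],
  [4.9,0,4.1],
  [4.9,0,4.1],
], yaw=[0,0,0,0,0,0,0,0], gripper=[0,0,0,0,0,0,0,0])

```text
clock: 10.97
tool_pos: [0.5801, 0.1847, 0.0846]
eef_rot: [0.449, 0.542, -0.448, 0.552]
contact_force: [0.8, -0.9, -0.2]
opening: 0.008
```

```bash
python3 lidpath.py
python3 - <<'E'
from h import *
a=snapshot("side");b=snapshot("top")
cv2.imwrite("pics/full9.png",cv2.resize(np.hstack([a,b])[:,:,::-1],(800,300),interpolation=cv2.INTER_AREA))
E
```

```text
case xy -0.0296 0.0005 z 0.0846 x axis [ 0.012 -0.008 -1.   ] F [ 0.8 -0.9 -0.2] 10.9667
```

View pics/full9.png

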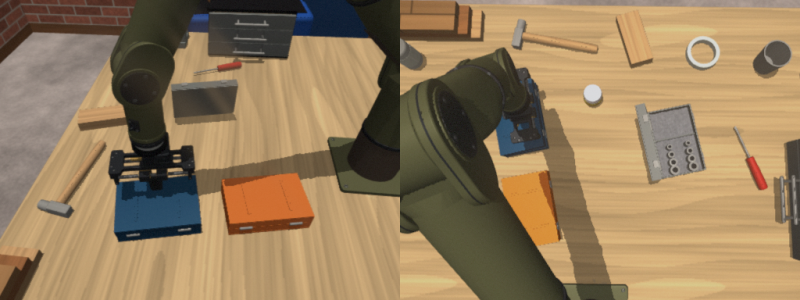

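Call:
apply_moves([
  [0.5,0,0.2],
  [1,0,0.3],
  [1.3,0,0.4],
  [1.6,0,0.4],
  [1.7,0,0.4],
  [1.7,0,0.4],
], yaw=[0,0,0,0,0,0], gripper=[0,0,0,0,0,0])

```text
clock: 11.57
tool_pos: [0.5815, 0.1813, 0.0687]
eef_rot: [0.449, 0.542, -0.447, 0.552]
contact_force: [-0.1, -1.1, -0.3]
opening: -0.0
```

```bash
python3 lidpath.py
```

```text
case xy -0.0331 -0.0002 z 0.0687 x axis [ 0.014 -0.007 -1.   ] F [-0.1 -1.1 -0.3] 11.5667
```

Call:
apply_moves([
  [0.15,0,0],
  [0.3,0,0],
  [0.3,0,0],
  [0.3,0,0],
], yaw=[0,0,0,0], gripper=[0,0,0,0])

```text
clock: 11.9
tool_pos: [0.5815, 0.1814, 0.0683]
eef_rot: [0.449, 0.541, -0.447, 0.552]
contact_force: [-3.4, -0.9, 21.7]
opening: 0.006
```

At 22 N the tip is stopped at z = 54.3 mm, which is the shut height. Backing off up and clear.

Call:
apply_moves([
  [-1,0,0],
  [-4,0,0],
  [-8,0,0],
  [-12,0,-3],
  [-16,0,-7],
  [-19,0,-11],
  [-19,0,-15],
  [-19,0,-19],
  [-19,0,-23],
  [-19,0,-23],
], yaw=[0,0,0,0,0,0,0,0,0,0], gripper=[0,0,0,0,0,0,0,0,0,0])

```text
clock: 12.73
tool_pos: [0.53, 0.4154, 0.2566]
eef_rot: [0.449, 0.545, -0.444, 0.552]
contact_force: [-1.3, 1.0, -0.2]
opening: 0.009
```

```bash
python3 lidpath.py
python3 - <<'E'
from fit import *
for n in("side","top"):
    im=snapshot(n)[:,:,::-1].copy(); k=4
    x0,y0=(110,160) if n=="side" else (90,90)
    c=cv2.resize(im[y0:y0+140,x0:x0+190],None,fx=k,fy=k,interpolation=cv2.INTER_CUBIC)
    cv2.imwrite(f"pics/end_{n}_raw.png",c)
    for th,col in((0,(0,255,0)),(.09,(0,0,255))):
        q=proj(n,tray(s.x,[lid(th,.13,-.1,.026),lid(th,.13,.1,.026),lid(th,0,.1,.026),lid(th,0,-.1,.026)]))
        cv2.polylines(c,[((q-[x0,y0]+.5)*k).astype(int)],True,col,1)
    cv2.imwrite(f"pics/end_{n}.png",c)
E
```

```text
case xy 0.2065 0.0012 z 0.2566 x axis [ 0.012 -0.002 -1.   ] F [-1.3  1.  -0.2] 12.7333
```

View pics/end_side.png

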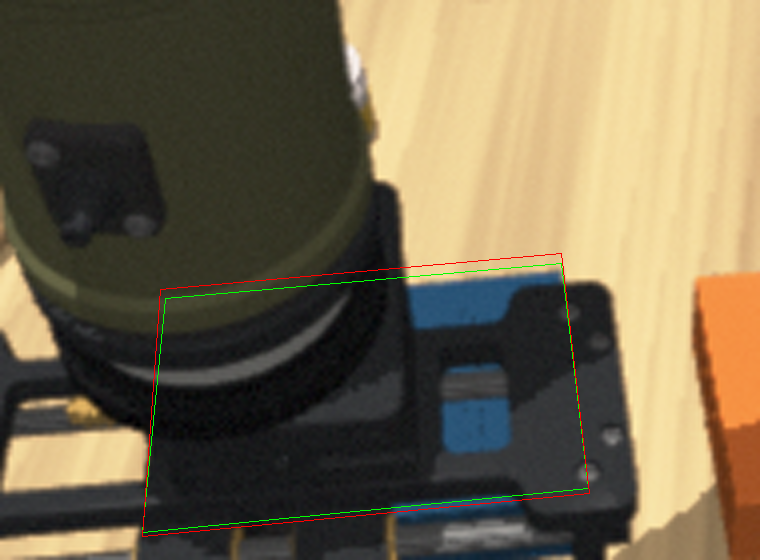

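View pics/end_top.png

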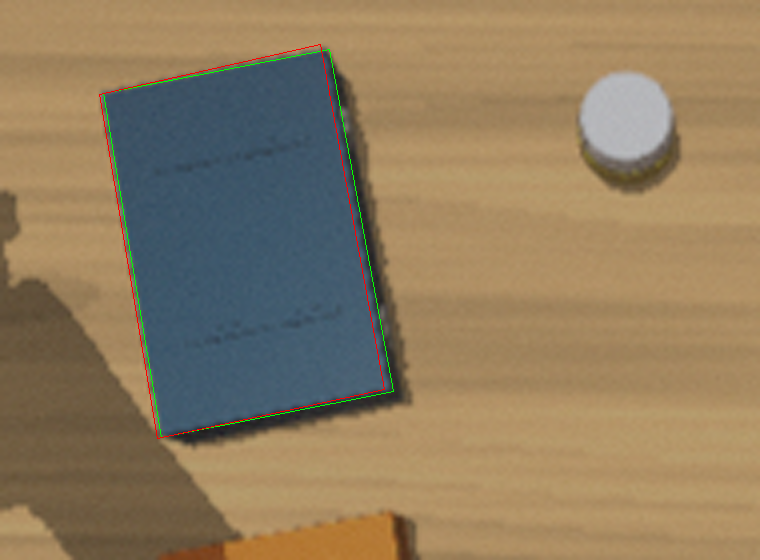

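View pics/end_top_raw.png

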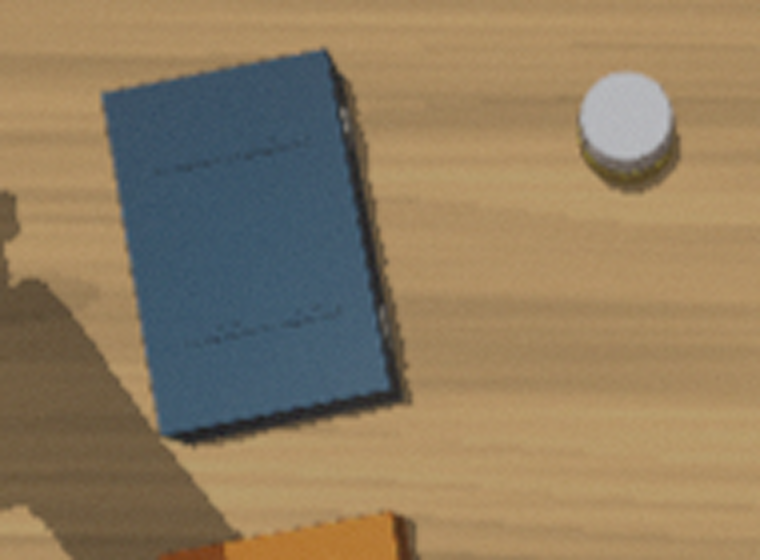

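The lid outline matches the shut model (green) in both views, not the 0.09 rad one (red). The gripper is well clear.

```bash
python3 -c "
from plant import *
print(finish_job())"
```

```text
the job is handed in; nothing more can be done
None
```

The loose hole saw is standing, teeth down, near the middle of the empty compartment of the blue case, and the blue lid is shut. I handed the job in at about 12.8 s on the robot's clock.

- **Hole saw:** I gripped it across its sides, set it on the compartment floor and let go with the lid still open. Pictures from both cameras then showed it upright and centred, and the force reading was about zero after release. I could not see it again once the lid was down, so its final pose is taken from those pictures.
- **Lid:** I pushed it over from behind with the closed fingers and pressed down with about 22 N. The fingertips stopped 54.3 mm above the bench, against the 54 mm given for a shut lid. Afterwards the lid outline matched the shut position in the top picture. In the side picture only part of the far edge showed past the gripper, and that part matched too.
- **Everything else:** The gripper finished about 0.2 m above the case, touching nothing. I did not re-measure the grey case rim, but the arm never went near it. The orange case was not touched either.

No check failed. The side camera's fit of the case position was off by 2–3 pixels (about 4 mm), within the room the task allowed.

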